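# Tip the polished stone out of its tub at the jeweller's bench

### The job

The stone in the blue tub has finished polishing: push the blue tub over the brass edge stop so that it falls onto its side on the cork ramp and its red stone rolls out into the tray below. Tip it over the stop rather than lifting it off, and leave the orange tub standing where it is.

Things in the scene. Friction and masses are not known exactly. Their poses are not given: they have to be found in the camera images.
- blue_tub: Open-topped blue plastic tub, loose, about 180 g, 60 (x) by 75 (y) by 105 mm tall (z), walls 4 mm. Origin: centre of its underside. It stands on the station's shelf, +x face parallel to the brass stop and 3 to 18 mm short of it. Pushed towards +x near its top it topples over the stop; past about 60 degrees it falls on alone; let go earlier it stays leaning on the stop.
- orange_tub: The same tub in orange, with a green stone in it, beside the blue one on the same shelf (either side; at least 55 mm free between the two). To be left standing.
- red_stone_center (a point): Polished red ball, 30 mm in diameter, about 40 g, loose on the floor of the blue tub; this point is its centre.
- station: Fixed wooden tipping station, 300 mm wide (y), z up; origin at bench height under the middle of the stop's near face. Along x, the way tubs tip: -85 to 0 mm shelf, 45 high; 0 to 10 brass stop, 55 high; to 125 cork ramp falling from 53 to 22; to 235 grey tray, floor at 6. Side and end walls from x 10 to 243, 65 high. Behind the shelf 50 mm or more is clear.
Mind the look-alikes: they are no part of the job. Of the things that look like the blue_tub, the middle-sized one is meant.

How it is judged (in metres and radians):
On the way:
1. the blue tub is tipped at the stop (angle between blue_tub's own z axis and vertical above 0.9 rad and x of blue_tub in the frame of station below 0.05 m), for 0.02 s.
At the end, for the whole second after the job is handed in: Blue tub at rest on its side on the ramp (axis 80 to 126 deg from upright), its underside centre from 30 mm before to 90 mm beyond the stop; red stone out of it, in the tray; orange tub upright within 20 mm of its start (angle between blue_tub's own z axis and vertical between 1.4 and 2.2 rad and angle between the y axis of blue_tub and the z axis of station, either way round above 1.2 rad and x of blue_tub in the frame of station between -0.03 and 0.09 m and x of red_stone_center in the frame of station between 0.12 and 0.245 m and y of red_stone_center in the frame of station between -0.15 and 0.15 m and height (world z) of red_stone_center below 0.05 m and distance between red_stone_center and blue_tub above 0.11 m and linear speed of blue_tub below 0.03 m/s and angle between orange_tub's own z axis and vertical below 0.15 rad and distance of orange_tub from where it was at the start of the episode below 0.02 m); the robot touches nothing.
It fails at once if the blue tub is lifted off (the centre of its underside more than 135 mm above the bench) (height (world z) of blue_tub above 0.135 m).
It fails at once if the orange tub is tipped (angle between orange_tub's own z axis and vertical above 0.35 rad).
It also fails if it takes over 32 s, if anything falls off the work surface, if the arm or the gripper's body presses on something with over 40 N, if the wrist force passes 120 N, or if a joint passes its speed limit or range.

### The arm

A 6-joint arm with a two-finger parallel gripper is mounted at the origin on the work surface. World frame = base frame: x ahead of the robot, y to its left, z up, the work surface at z = 0. Lengths are in m, angles in degrees, forces in N, time in s.
With the tool pointing down it reaches from about 0.3 to 0.75 m from the base axis. Payload 8.5 kg.
Tool frame: the origin (TCP) lies on the mounting face of the last link; the fingertips stand 173 mm ahead of it and the grasp point (between the pads) lies 155 mm ahead of it (env.tips_ahead is the distance from the TCP to the fingertips, in m); z points along the fingers, x is the direction in which the jaws open and shut, and the axes are right-handed (so a half turn about z gives the same grasp; the last joint's range is limited). The gripper opens to 85 mm and grips with 20 to 120 N. Pads are 22 mm wide; open, the fingers measure 114 mm over their backs; the gripper's body (76 mm by 85 mm) begins 54 mm behind the grasp point. The pads swing forward as they close: fully open they stand 13 mm farther back than shut.
Start: joints at [-80.346, 21.807, 74.336, -0, 83.858, -12.336], TCP at [0.206, -0.51, 0.405] pointing down, gripper open.
Joint ranges: [-178.18, 178.18], [-50.72, 133.34], [12.68, 142.11], [-81.47, 261.47], [9.98, 163.14], [-165.26, 165.26]. Speed limits (degrees/s): [136.94, 136.94, 180, 180, 180, 180].

### API

Orientations are given as a 3x3 rotation matrix whose columns are the frame's x, y, z axes.
In Python, from rig import env gives the robot as it stands. The module is installed in compiled form; this text tells all that it offers.
- The arm moves only by the tool step_arm, never from a script. Its argument "increments" is a list of rows, each an object of numbers: "x", "y", "z": the shift along the tool's x, y, z in cm; "wx", "wy", "wz": the turn, a rotation vector about the tool's x, y, z in rad; "gripper": the finger opening in cm, from 0 to 8.54. A call has 1 to 20 rows; each row shifts and turns the commanded pose from where the row before left it, along the tool's axes as they then stand; what a row does not reach is not made up. A row lasts 1/10 s, in which the tool goes at most 50 mm and 8.59 degrees, less where a joint would pass 70% of its speed; a pose out of reach is approached as far as the arm can. A call with a gripper value outside its range is refused whole. The fingers move at their own pace and stop on an object; "newtons" is the grip in N (left out, the last holds). Time passes only in rows, so rows that do not move let the fingers close. It gives the time, the measured TCP pose, the force and the opening at its end, in the units of the state.
- env.observe(): the state, without advancing time (a new reading comes with each control period).
- env.get_image(name): name is "scene" or "top" or "wrist"; returns a dict with "color" (420x560x3 uint8, blue, green, red), "camera_matrix" (3x3 intrinsics, pixels), "rvec" (rotation vector, rad) and "tvec" (3), from world to camera coordinates, as OpenCV has them. Camera axes: x right, y down, z forward; pixel columns grow to the right and rows downward; lengths in m; the calibration is good to about 2 mm. The wrist camera is an equidistant fisheye: a pixel r from the principal point sees the ray r / f radians off the axis. A picture is of the moment at which its call begins. There is no depth.
- env.close_job(): hands the job in, once; it reports no verdict.
The state is a dict: "time_s": time; "q": joint angles; "qvel": joint speeds; "joint_efforts": joint torques, N m; "position": TCP position; "tool_rot": TCP orientation; "ft_force": force on the tool from outside, world axes, zero at the start; "wrist_torque": the same for the moment, N m; "grip_width": finger opening in m.
Only numpy, scipy, OpenCV 4.12 (cv2) and the standard library are available. Lean on these libraries where they do the work, as an engineer would, in place of code of your own. Each camera call takes 0.05 s, during which the arm holds its last target. There are 200 camera calls.

## Working session

There is one attempt and no reset: what is moved stays moved. The work goes in short steps, Python scripts to look and compute and a tool call to move; the robot and the scene stay as the last step left them, time stands still between calls to the robot, and variables do not carry over. Pictures are saved under pics/ and viewed, about 8 in all and at most 12, crops included, and the job is handed in when it is done.

Besides the shell and the picture viewer there is one more tool, called after ">>>" as name(argument=value, ...), one argument or row to a line, values as JSON. step_arm: Moves the arm, as the interface text tells. Its arguments: {"type":"object","properties":{"increments":{"type":"array"},"newtons":{"type":"number"}},"required":["increments"]}

```bash
mkdir -p pics; python3 - <<'E'
from rig import env
import cv2,numpy as np
s=env.observe();print(s['time_s'],s['position'],s['tool_rot'])
import pickle
d={}
for n in("scene","top"):
    d[n]=env.get_image(n);cv2.imwrite(f"pics/{n}0.png",d[n]["color"])
    R=cv2.Rodrigues(np.array(d[n]["rvec"],float))[0];print(n,-R.T@np.ravel(d[n]["tvec"]),d[n]["camera_matrix"])
pickle.dump(d,open("im0.pkl","wb"))
E
```

```text
0.0 [ 0.20592517 -0.50994912  0.40410712] [[ 3.74435009e-01 -9.27253127e-01 -2.49384870e-04]
 [-9.27252084e-01 -3.74434970e-01  1.42355723e-03]
 [-1.41337631e-03 -3.01787021e-04 -9.99998956e-01]]
scene [0.94961093 0.4938852  0.89470423] [[460.75684388   0.         288.7632092 ]
 [  0.         460.75684388 213.62426846]
 [  0.           0.           1.        ]]
top [0.50839813 0.07995793 0.90531313] [[529.94339984   0.         285.87411956]
 [  0.         529.94339984 213.04994389]
 [  0.           0.           1.        ]]
```

View pics/scene0.png

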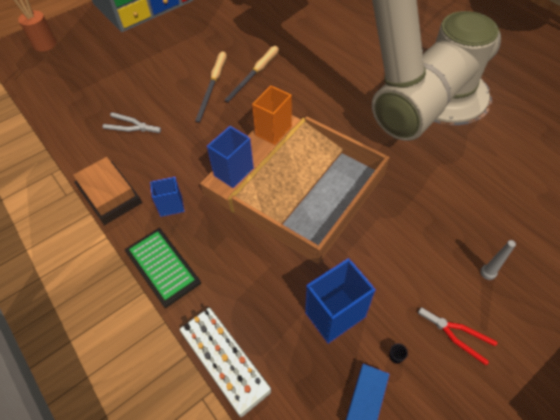

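View pics/top0.png

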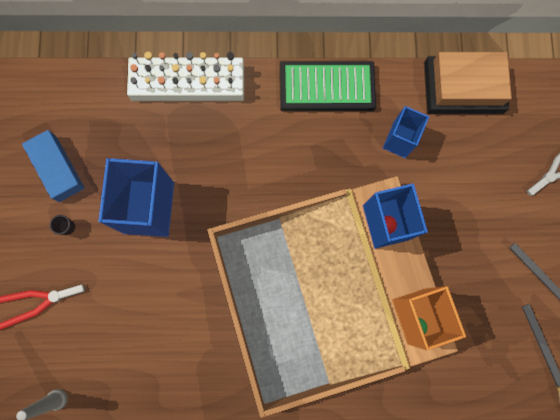

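The scene shows three blue tubs, at top-view pixels: large at (137,197), small at (406,132), and middle-sized on the shelf with the red stone inside at (395,215). The last is the target. The flat blue block at (53,165) is not a tub. The orange tub is at (432,318), and the brass stop runs from (352,192) to (406,367).

```bash
cat >h.py <<'E'
import numpy as np,cv2
def ray(im,px,z):
    R=cv2.Rodrigues(np.array(im["rvec"],float))[0];t=np.ravel(im["tvec"])
    p=cv2.undistortPoints(np.array(px,float).reshape(-1,1,2),im["camera_matrix"],None)[:,0]
    d=np.c_[p,np.ones(len(p))]@R;c=-R.T@t
    return c+d*((z-c[2])/d[:,2])[:,None]
E
python3 - <<'E'
import pickle,cv2,numpy as np
from h import ray
d=pickle.load(open("im0.pkl","rb"));t=d["top"]
print("centre dirs",ray(t,[[0,0],[559,0],[0,419]],0)[:,:2])
hsv=cv2.cvtColor(t["color"],cv2.COLOR_BGR2HSV)
for n,lo,hi in(("blue",(100,100,40),(130,255,255)),("orange",(5,200,120),(14,255,255))):
    m=cv2.inRange(hsv,lo,hi)
    for c in cv2.findContours(m,0,2)[0]:
        if cv2.contourArea(c)>400: 
            print(n,cv2.boundingRect(c),cv2.boxPoints(cv2.minAreaRect(c)).round().tolist())
            a=cv2.approxPolyDP(cv2.convexHull(c),4,True)[:,0];print(a.tolist());print(ray(t,a,.15)[:,:2].round(4).tolist())
print("stop ends",ray(t,[[352,192],[406,367]],.055)[:,:2])
c=cv2.resize(t["color"][160:400,330:490],None,fx=2.5,fy=2.5,interpolation=2);s=cv2.resize(d["scene"]["color"][70:270,180:340],None,fx=2.5,fy=2.5)
s=cv2.copyMakeBorder(s,0,100,0,0,0);cv2.imwrite("pics/crop.png",np.hstack([c,s]))
E
```

```text
centre dirs [[ 1.05924922  0.56362429]
 [ 1.06628155 -0.47625843]
 [ 0.33072763  0.50941562]]
blue (363, 184, 65, 64) [[360.0, 197.0], [414.0, 182.0], [428.0, 234.0], [375.0, 249.0]]
[[413, 184], [427, 231], [375, 247], [363, 206], [375, 193]]
[[0.6775, -0.135], [0.6076, -0.1517], [0.5851, -0.0748], [0.6452, -0.0598], [0.6644, -0.0782]]
blue (99, 158, 75, 79) [[97.0, 230.0], [105.0, 156.0], [175.0, 163.0], [168.0, 237.0]]
[[107, 158], [157, 162], [173, 182], [167, 236], [125, 233], [99, 221]]
[[0.719, 0.3121], [0.7127, 0.2397], [0.6827, 0.2159], [0.6039, 0.2227], [0.6088, 0.2822], [0.6264, 0.3195]]
blue (23, 130, 61, 71) [[21.0, 144.0], [51.0, 128.0], [84.0, 188.0], [54.0, 204.0]]
[[47, 130], [83, 186], [61, 200], [50, 196], [23, 146]]
[[0.7617, 0.4006], [0.6776, 0.3445], [0.6573, 0.3746], [0.6632, 0.3905], [0.7376, 0.4335]]
blue (383, 107, 46, 51) [[382.0, 148.0], [401.0, 104.0], [430.0, 116.0], [411.0, 160.0]]
[[407, 107], [428, 118], [417, 145], [404, 157], [383, 147]]
[[0.7965, -0.1323], [0.7791, -0.1633], [0.737, -0.1443], [0.7186, -0.1238], [0.7341, -0.0931]]
stop ends [[ 0.68595774 -0.06002073]
 [ 0.40607893 -0.13516854]]
```

View pics/crop.png

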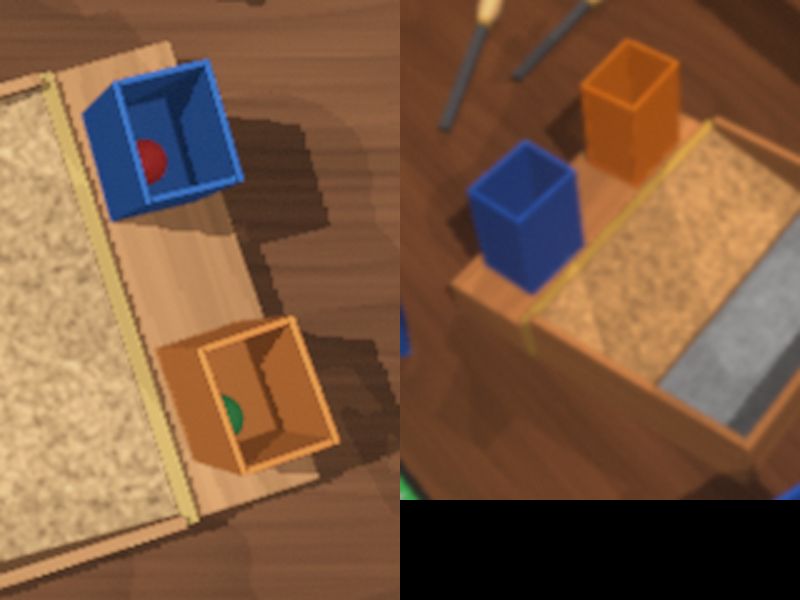

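```bash
cat >>h.py <<'E'
def frame(im,a=[[352,192],[406,367]]):
    P=ray(im,a,.055)
    return P
E
python3 - <<'E'
import pickle,cv2,numpy as np
from h import ray
d=pickle.load(open("im0.pkl","rb"));t=d["top"]
f=lambda c:np.array(c)/2.5+[330,160]
b=ray(t,f([[118,83],[209,61],[242,181],[149,207]]),.15)[:,:2]
o=ray(t,f([[201,351],[294,318],[339,441],[246,472]]),.15)[:,:2]
# near (+x shelf side) edge of brass stop, top height
s=ray(t,f([[53,75],[198,520]]),.055)[:,:2]
v=s[0]-s[1];v/=np.linalg.norm(v);X=np.array([-v[1],v[0]]);print("len",np.linalg.norm(s[0]-s[1]),"X",X,"ang",np.degrees(np.arctan2(*X[::-1])))
Y=np.array([-X[1],X[0]]);O=s.mean(0);print("O",O)
for n,c in(("blue",b),("orange",o)):
    q=c-O;print(n,c.mean(0),np.c_[q@X,q@Y].round(4).tolist(),"mean",(q@X).mean(),(q@Y).mean())
E
```

```text
len 0.29623027570172833 X [-0.27451249  0.96158353] ang 105.93296390791787
O [ 0.54690449 -0.09947273]
blue [ 0.63438221 -0.11622197] [[-0.0148, -0.1176], [-0.0707, -0.115], [-0.066, -0.0422], [-0.009, -0.0432]] mean -0.040119527581391 -0.07951926094889182
orange [ 0.4835665  -0.16016384] [[-0.0113, 0.043], [-0.0686, 0.0408], [-0.0701, 0.1129], [-0.0139, 0.1135]] mean -0.04097250641976986 0.07756523869758442
```

>>> step_arm(
  increments=[
    {"wz": -0.1465, "gripper": 3},
    {"wz": -0.1465},
    {"wz": -0.1465},
    {"wz": -0.1465},
    {"wz": -0.1465},
    {"wz": -0.1465},
    {"wz": -0.1465},
    {"wz": -0.1465},
    {"wz": -0.1465},
    {"wz": -0.1465},
  ],
)

```text
invalid input at $.increments[0]: expected keys x, y, z, wx, wy, wz, gripper
```

>>> step_arm(
  increments=[
    {"x": 4, "y": -1.4},
    {"x": 4, "y": -1.4},
    {"x": 4, "y": -1.4},
    {"x": 4, "y": -1.4},
    {"x": 4, "y": -1.4},
    {"x": 4, "y": -1.4},
    {"x": 4, "y": -1.4},
    {"x": 4, "y": -1.4},
    {"x": 4, "y": -1.4},
    {"x": 4, "y": -1.4},
    {"x": 4, "y": -1.4},
    {"x": 4, "y": -1.4},
    {"x": 4, "y": -1.4},
    {},
  ],
)

```text
invalid input at $.increments[0]: expected keys x, y, z, wx, wy, wz, gripper
```

```bash
cat >>h.py <<'E'
X=np.array([-.2745,.9616]);Y=np.array([-.9616,-.2745]);O=np.array([.5469,-.0995])
def st(s):
    q=s["position"][:2]-O;r=s["tool_rot"]
    print("t",s["time_s"],"station x,y",(q@X).round(4),(q@Y).round(4),"z",s["position"][2].round(4),"yaw",np.degrees(np.arctan2(r[1,0],r[0,0])).round(2),"tz",r[:,2].round(3),"F",np.round(s["ft_force"],2),"w",s["grip_width"])
E
python3 -c "
from rig import env
from h import *
st(env.observe())
im=env.get_image('wrist');cv2.imwrite('pics/w1.png',im['color'])"
```

```text
t 0.1 station x,y -0.3011 0.4405 z 0.4042 yaw -68.01 tz [-0.     0.001 -1.   ] F [ 0.48 -0.03 -0.24] w 0.08516746335497218
```

All keys are required in every row.

>>> step_arm(
  increments=[
    {"x": 0, "y": 0, "z": 0, "wx": 0, "wy": 0, "wz": -0.1465, "gripper": 3},
    {"x": 0, "y": 0, "z": 0, "wx": 0, "wy": 0, "wz": -0.1465, "gripper": 3},
    {"x": 0, "y": 0, "z": 0, "wx": 0, "wy": 0, "wz": -0.1465, "gripper": 3},
    {"x": 0, "y": 0, "z": 0, "wx": 0, "wy": 0, "wz": -0.1465, "gripper": 3},
    {"x": 0, "y": 0, "z": 0, "wx": 0, "wy": 0, "wz": -0.1465, "gripper": 3},
    {"x": 0, "y": 0, "z": 0, "wx": 0, "wy": 0, "wz": -0.1465, "gripper": 3},
    {"x": 0, "y": 0, "z": 0, "wx": 0, "wy": 0, "wz": -0.1465, "gripper": 3},
    {"x": 0, "y": 0, "z": 0, "wx": 0, "wy": 0, "wz": -0.1465, "gripper": 3},
    {"x": 0, "y": 0, "z": 0, "wx": 0, "wy": 0, "wz": -0.1465, "gripper": 3},
    {"x": 0, "y": 0, "z": 0, "wx": 0, "wy": 0, "wz": -0.1465, "gripper": 3},
    {"x": 0, "y": 0, "z": 0, "wx": 0, "wy": 0, "wz": 0, "gripper": 3},
  ],
)

```text
time_s: 1.25
position: [0.2059, -0.51, 0.4045]
tool_rot: [[0.961, 0.276, -0.0], [0.276, -0.961, 0.001], [0.0, -0.001, -1.0]]
ft_force: [0.4, -0.7, 0.7]
grip_width: 0.0298
```

```bash
python3 -c "
from rig import env
from h import *
st(env.observe())"
```

```text
t 1.25 station x,y -0.3011 0.4405 z 0.4045 yaw 16.0 tz [-0.     0.001 -1.   ] F [ 0.44 -0.71  0.66] w 0.029810595252855555
```

>>> step_arm(
  increments=[
    {"x": 4, "y": -1.4, "z": 0, "wx": 0, "wy": 0, "wz": 0, "gripper": 3},
    {"x": 4, "y": -1.4, "z": 0, "wx": 0, "wy": 0, "wz": 0, "gripper": 3},
    {"x": 4, "y": -1.4, "z": 0, "wx": 0, "wy": 0, "wz": 0, "gripper": 3},
    {"x": 4, "y": -1.4, "z": 0, "wx": 0, "wy": 0, "wz": 0, "gripper": 3},
    {"x": 4, "y": -1.4, "z": 0, "wx": 0, "wy": 0, "wz": 0, "gripper": 3},
    {"x": 4, "y": -1.4, "z": 0, "wx": 0, "wy": 0, "wz": 0, "gripper": 3},
    {"x": 4, "y": -1.4, "z": 0, "wx": 0, "wy": 0, "wz": 0, "gripper": 3},
    {"x": 4, "y": -1.4, "z": 0, "wx": 0, "wy": 0, "wz": 0, "gripper": 3},
    {"x": 4, "y": -1.4, "z": 0, "wx": 0, "wy": 0, "wz": 0, "gripper": 3},
    {"x": 4, "y": -1.4, "z": 0, "wx": 0, "wy": 0, "wz": 0, "gripper": 3},
    {"x": 4, "y": -1.4, "z": 0, "wx": 0, "wy": 0, "wz": 0, "gripper": 3},
    {"x": 4, "y": -1.4, "z": 0, "wx": 0, "wy": 0, "wz": 0, "gripper": 3},
    {"x": 4, "y": -1.4, "z": 0, "wx": 0, "wy": 0, "wz": 0, "gripper": 3},
    {"x": 0, "y": 0, "z": 0, "wx": 0, "wy": 0, "wz": 0, "gripper": 3},
  ],
)

```text
time_s: 2.65
position: [0.6589, -0.1888, 0.4033]
tool_rot: [[0.961, 0.275, -0.0], [0.275, -0.961, 0.001], [0.0, -0.001, -1.0]]
ft_force: [-0.0, -0.1, -0.5]
grip_width: 0.03
```

```bash
python3 -c "
from rig import env
from h import *
st(env.observe())
im=env.get_image('wrist');cv2.imwrite('pics/w1.png',im['color'])"
```

```text
t 2.65 station x,y -0.1167 -0.0832 z 0.4033 yaw 15.95 tz [-0.     0.001 -1.   ] F [-0.01 -0.15 -0.5 ] w 0.02995266345298093
```

View pics/w1.png

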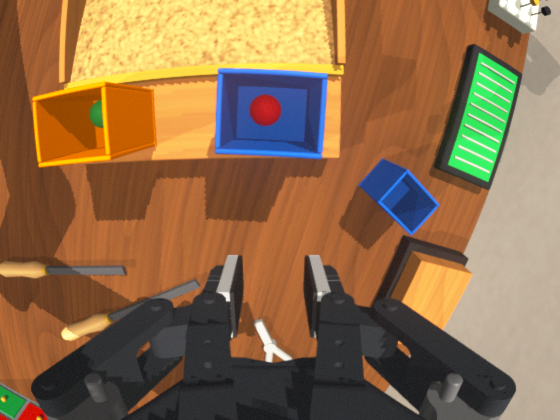

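The wrist view shows the fingers at (230–315, 290), centred on the blue tub at (270,112), which holds the red stone. Yaw matches the stop. I'll check the camera's offset before descending.

```bash
python3 -c "
from rig import env
from h import *
s=env.observe();im=env.get_image('wrist');R=cv2.Rodrigues(np.array(im['rvec'],float))[0];c=-R.T@np.ravel(im['tvec']);print(s['tool_rot'].T@(c-s['position']))"
```

```text
[-0.00083608 -0.07534727  0.03033481]
```

>>> step_arm(
  increments=[
    {"x": -0.1, "y": 0, "z": 4, "wx": 0, "wy": 0, "wz": 0, "gripper": 3},
    {"x": -0.1, "y": 0, "z": 4, "wx": 0, "wy": 0, "wz": 0, "gripper": 3},
    {"x": -0.1, "y": 0, "z": 4, "wx": 0, "wy": 0, "wz": 0, "gripper": 3},
    {"x": 0, "y": 0, "z": 1, "wx": 0, "wy": 0, "wz": 0, "gripper": 3},
    {"x": 0, "y": -1, "z": 0, "wx": 0, "wy": 0, "wz": 0, "gripper": 3},
    {"x": 0, "y": -1, "z": 0, "wx": 0, "wy": 0, "wz": 0, "gripper": 3},
    {"x": 0, "y": -0.5, "z": 0, "wx": 0, "wy": 0, "wz": 0, "gripper": 3},
    {"x": 0, "y": -0.3, "z": 0, "wx": 0, "wy": 0, "wz": 0, "gripper": 3},
    {"x": 0, "y": -0.3, "z": 0, "wx": 0, "wy": 0, "wz": 0, "gripper": 3},
    {"x": 0, "y": -0.3, "z": 0, "wx": 0, "wy": 0, "wz": 0, "gripper": 3},
    {"x": 0, "y": -0.3, "z": 0, "wx": 0, "wy": 0, "wz": 0, "gripper": 3},
    {"x": 0, "y": -0.3, "z": 0, "wx": 0, "wy": 0, "wz": 0, "gripper": 3},
    {"x": 0, "y": -0.3, "z": 0, "wx": 0, "wy": 0, "wz": 0, "gripper": 3},
    {"x": 0, "y": 0, "z": 0, "wx": 0, "wy": 0, "wz": 0, "gripper": 3},
  ],
)

```text
time_s: 4.15
position: [0.6413, -0.1514, 0.2746]
tool_rot: [[0.962, 0.275, -0.0], [0.275, -0.962, 0.0], [-0.0, -0.0, -1.0]]
ft_force: [-0.5, -1.0, 0.1]
grip_width: 0.0299
```

```bash
python3 -c "
from rig import env
from h import *
st(env.observe())
a=env.get_image('wrist')['color'];b=env.get_image('scene')['color'][70:270,180:360]
b=cv2.resize(b,(378,420));cv2.imwrite('pics/w2.png',np.hstack([cv2.resize(a,(420,315)),cv2.resize(b,(284,315))]))"
```

```text
t 4.15 station x,y -0.0758 -0.0765 z 0.2746 yaw 15.95 tz [-0.  0. -1.] F [-0.46 -0.96  0.14] w 0.02992114730320368
```

View pics/w2.png

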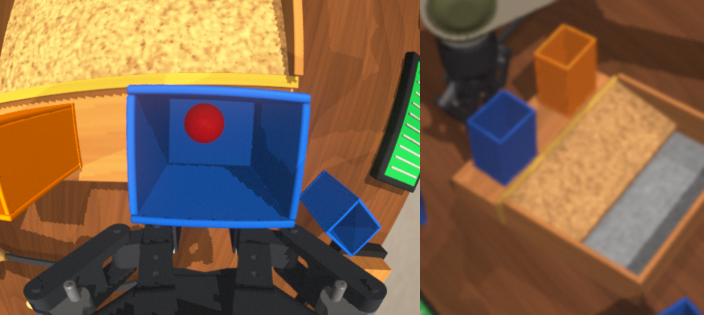

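The tub is upright, with the fingers touching its back (wrist inset (205,235)) and a small gap to the stop. I'll slide it the last few mm, back off, rise, then push near the top.

>>> step_arm(
  increments=[
    {"x": 0, "y": -0.25, "z": 0, "wx": 0, "wy": 0, "wz": 0, "gripper": 3},
    {"x": 0, "y": -0.25, "z": 0, "wx": 0, "wy": 0, "wz": 0, "gripper": 3},
    {"x": 0, "y": 0.7, "z": 0, "wx": 0, "wy": 0, "wz": 0, "gripper": 3},
    {"x": 0, "y": 0.8, "z": -2, "wx": 0, "wy": 0, "wz": 0, "gripper": 3},
    {"x": 0, "y": 0, "z": -1.6, "wx": 0, "wy": 0, "wz": 0, "gripper": 3},
    {"x": 0, "y": 0, "z": 0, "wx": 0, "wy": 0, "wz": 0, "gripper": 3},
  ],
)

```text
time_s: 4.85
position: [0.6443, -0.1619, 0.3127]
tool_rot: [[0.962, 0.274, 0.004], [0.274, -0.962, -0.001], [0.003, 0.002, -1.0]]
ft_force: [0.1, 0.1, 1.3]
grip_width: 0.0301
```

>>> step_arm(
  increments=[
    {"x": 0, "y": -1, "z": 0, "wx": 0, "wy": 0, "wz": 0, "gripper": 3},
    {"x": 0, "y": -1, "z": 0, "wx": 0, "wy": 0, "wz": 0, "gripper": 3},
    {"x": 0, "y": -1, "z": 0, "wx": 0, "wy": 0, "wz": 0, "gripper": 3},
    {"x": 0, "y": -1, "z": 0, "wx": 0, "wy": 0, "wz": 0, "gripper": 3},
    {"x": 0, "y": -1, "z": 0, "wx": 0, "wy": 0, "wz": 0, "gripper": 3},
    {"x": 0, "y": 0, "z": 0, "wx": 0, "wy": 0, "wz": 0, "gripper": 3},
  ],
)

```text
time_s: 5.45
position: [0.6301, -0.1116, 0.3107]
tool_rot: [[0.961, 0.276, -0.001], [0.276, -0.961, 0.0], [-0.0, -0.001, -1.0]]
ft_force: [0.2, -0.7, 0.7]
grip_width: 0.03
```

```bash
python3 -c "
from rig import env
from h import *
st(env.observe())
a=env.get_image('wrist')['color'];b=env.get_image('scene')['color'][70:270,180:360]
b=cv2.resize(b,(378,420));cv2.imwrite('pics/w3.png',np.hstack([cv2.resize(a,(420,315)),cv2.resize(b,(284,315))]))"
```

```text
t 5.45 station x,y -0.0345 -0.0766 z 0.3107 yaw 16.02 tz [-0.001  0.    -1.   ] F [ 0.23 -0.69  0.67] w 0.03003196359460001
```

View pics/w3.png

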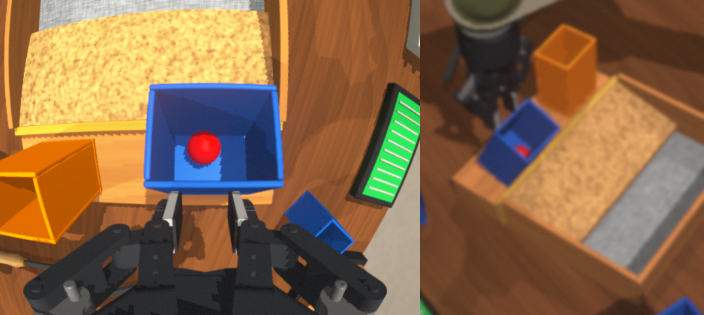

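The tub is tilting square over the stop with its rim leading, and the orange tub is untouched. I'll keep pushing.

>>> step_arm(
  increments=[
    {"x": 0, "y": -1, "z": 0, "wx": 0, "wy": 0, "wz": 0, "gripper": 3},
    {"x": 0, "y": -1, "z": 0, "wx": 0, "wy": 0, "wz": 0, "gripper": 3},
    {"x": 0, "y": -1, "z": 0, "wx": 0, "wy": 0, "wz": 0, "gripper": 3},
    {"x": 0, "y": -1, "z": 0, "wx": 0, "wy": 0, "wz": 0, "gripper": 3},
    {"x": 0, "y": -1, "z": 0, "wx": 0, "wy": 0, "wz": 0, "gripper": 3},
    {"x": 0, "y": -1, "z": 0, "wx": 0, "wy": 0, "wz": 0, "gripper": 3},
    {"x": 0, "y": 0, "z": 0, "wx": 0, "wy": 0, "wz": 0, "gripper": 3},
    {"x": 0, "y": 0, "z": 0, "wx": 0, "wy": 0, "wz": 0, "gripper": 3},
  ],
)

```text
time_s: 6.35
position: [0.6139, -0.0554, 0.3108]
tool_rot: [[0.961, 0.275, 0.0], [0.275, -0.961, -0.0], [0.0, 0.0, -1.0]]
ft_force: [-0.1, 1.0, 0.9]
grip_width: 0.0302
```

```bash
python3 -c "
from rig import env
from h import *
st(env.observe())
a=env.get_image('wrist')['color'];b=env.get_image('scene')['color'][70:270,180:360]
b=cv2.resize(b,(378,420));cv2.imwrite('pics/w4.png',np.hstack([cv2.resize(a,(420,315)),cv2.resize(b,(284,315))]))"
```

```text
t 6.35 station x,y 0.024 -0.0765 z 0.3108 yaw 15.95 tz [ 0. -0. -1.] F [-0.15  1.03  0.88] w 0.03020479925433007
```

View pics/w4.png

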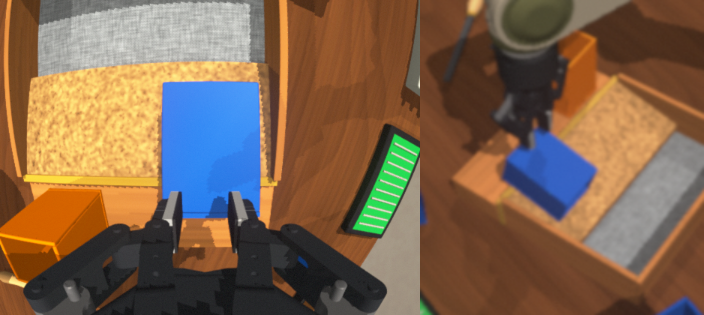

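The tub is on its side on the ramp (wrist inset (210,150)), straight with the stop; the stone isn't visible yet. I'll lift clear and back off.

>>> step_arm(
  increments=[
    {"x": 0, "y": 0, "z": -2, "wx": 0, "wy": 0, "wz": 0, "gripper": 3},
    {"x": 0, "y": 0, "z": -4, "wx": 0, "wy": 0, "wz": 0, "gripper": 3},
    {"x": 0, "y": 0, "z": -4, "wx": 0, "wy": 0, "wz": 0, "gripper": 3},
    {"x": 0, "y": 4, "z": 0, "wx": 0, "wy": 0, "wz": 0, "gripper": 3},
    {"x": 0, "y": 4, "z": 0, "wx": 0, "wy": 0, "wz": 0, "gripper": 3},
    {"x": 0, "y": 4, "z": 0, "wx": 0, "wy": 0, "wz": 0, "gripper": 3},
    {"x": 0, "y": 4, "z": 0, "wx": 0, "wy": 0, "wz": 0, "gripper": 3},
    {"x": 0, "y": 4, "z": 0, "wx": 0, "wy": 0, "wz": 0, "gripper": 3},
    {"x": 0, "y": 0, "z": 0, "wx": 0, "wy": 0, "wz": 0, "gripper": 3},
    {"x": 0, "y": 0, "z": 0, "wx": 0, "wy": 0, "wz": 0, "gripper": 3},
    {"x": 0, "y": 0, "z": 0, "wx": 0, "wy": 0, "wz": 0, "gripper": 3},
    {"x": 0, "y": 0, "z": 0, "wx": 0, "wy": 0, "wz": 0, "gripper": 3},
  ],
)

```text
time_s: 7.65
position: [0.6687, -0.2467, 0.4113]
tool_rot: [[0.961, 0.276, 0.0], [0.276, -0.961, -0.0], [0.0, 0.0, -1.0]]
ft_force: [0.5, 1.1, -0.0]
grip_width: 0.0298
```

```bash
python3 -c "
from rig import env
from h import *
st(env.observe())
im=env.get_image('top');a=im['color'][160:420,200:480];b=env.get_image('scene')['color'][70:270,180:400]
cv2.imwrite('pics/top5.png',im['color'])
m=cv2.inRange(im['color'],(0,0,110),(50,50,255))[:,190:480];n,l,s,c=cv2.connectedComponentsWithStats(m)
for k in range(1,n):
  if s[k,4]>15:
    q=ray(im,c[k]+[190,0],.021)[0,:2]-O;print('red',c[k]+[190,0],s[k,4],q@X,q@Y)
cv2.imwrite('pics/w5.png',np.hstack([cv2.resize(a,(420,390)),cv2.resize(b,(380,390))]))"
```

```text
t 7.65 station x,y -0.175 -0.0767 z 0.4113 yaw 16.0 tz [ 0. -0. -1.] F [ 0.52  1.14 -0.03] w 0.029802350633559457
red [232.41111111 271.86666667] 90 0.22509456236741543 -0.07720635916469881
```

View pics/w5.png

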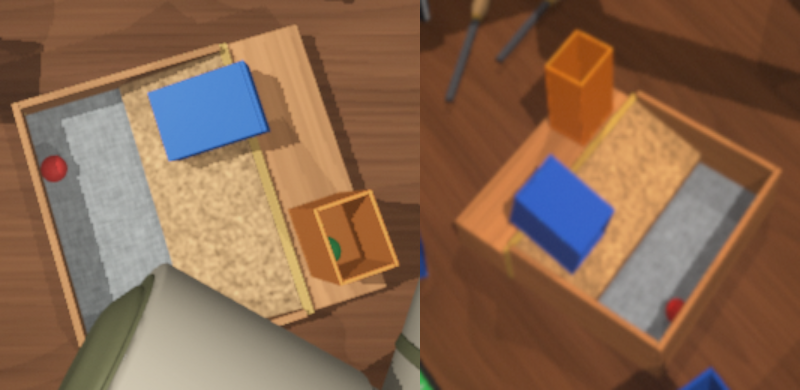

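The red stone lies in the tray (crop (53,168)), the tub lies on the ramp, and the orange tub stands. One numeric check of the tub's position and rest before handing in.

```bash
python3 -c "
from rig import env
from h import *
im=env.get_image('top');o=cv2.imread('pics/top5.png')
print('maxdiff',cv2.absdiff(im['color'],o)[160:400,210:480].max())
f=lambda p:np.array(p)/1.5+[200,160]
for p,z in(((245,63),.118),((268,130),.118),((148,92),.09),((172,160),.09)):
  q=ray(im,[f(p)],z)[0,:2]-O;print(q@X,q@Y)
q=ray(im,[f(p) for p in((315,210),(371,192),(398,265),(344,284))],.15)[:,:2].mean(0)-O;print('orange',q@X,q@Y)
m=cv2.inRange(im['color'],(0,0,110),(50,50,255))[:,190:480];print('red',cv2.moments(m)['m10']/cv2.moments(m)['m00']+190)"
```

```text
maxdiff 28
0.0015353478800126767 -0.11510883397254824
0.0005659215972890191 -0.04373858993182325
0.10185858684210698 -0.11815228925752691
0.09878906974072736 -0.04373348609628974
orange -0.04080346046334664 0.07794473102283585
red 233.43
```

```bash
python3 -c "
from rig import env
env.close_job()"
```

```text
the job is handed in; nothing more can be done
```

I slid the middle-sized blue tub up to the brass stop, then pushed it near its top until it fell over the stop. After that I lifted the arm clear, backed it off and handed the job in. `close_job` gives no verdict.

The last checks, in the station frame, agreed with the goal:
- **Blue tub:** it lies square on its side on the ramp. The top edge of its base measured x ≈ 0, so its underside centre is about −8 mm, against the allowed −30 to 90 mm. I did not measure its tilt angle; I judged it by eye.
- **Red stone:** it is in the tray at x ≈ 0.225 m, y ≈ −0.077 m, more than 0.2 m from the tub's underside.
- **Orange tub:** it is upright and measured within about 1 mm of where it started.
- **Rest:** the last two top images differed only slightly (at most 28 of 255 grey levels), which I took as camera noise. The stone's centre read 1 pixel differently between them, but through slightly different calculations, so it may still have been rolling slowly in the tray.
- **Arm and time:** the arm was clear of everything, and the clock stood at about 8 s of the 32 s allowed.

My first two move calls were refused because every row needs all its keys. Nothing moved, and I sent them again in full.

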